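Lock out the gel-tank supply console

ROBOT

A 7-joint arm with a two-finger parallel gripper is mounted at the origin on the work surface. World frame = base frame: x ahead of the robot, y to its left, z up, the work surface at z = 0. Lengths are in m, angles in rad, forces in N, time in s.
With the tool pointing down it reaches from about 0.4 to 0.9 m from the base axis. Payload 5.6 kg.
Tool frame: the origin (TCP) lies midway between the tips of the shut fingers; the grasp point (between the pads) lies 19 mm behind it; z points along the fingers, y is the line along which they close (so a half turn about z gives the same grasp; the last joint's range is limited). The gripper opens to 92 mm and grips with 3 to 60 N. Pads are 20 mm wide; open, the fingers measure 128 mm over their backs; the gripper's body (75 mm by 189 mm) begins 69 mm behind the grasp point.
Start: joints at [-1.221, 0.468, -0.012, 1.603, 0.006, 1.071, -0.056], TCP at [0.249, 0.6, 0.215] pointing down, gripper open.
Joint ranges: [-2.53, 2.53], [-0.31, 2.02], [-1.57, 1.55], [0.28, 2.44], [-1.29, 4.43], [0.15, 1.84], [-2.92, 2.92]. Speed limits (rad/s): [2.57, 2.57, 3.14, 3.14, 3.14, 3.14, 3.14].

INTERFACE

Orientations are given as a 3x3 rotation matrix whose columns are the frame's x, y, z axes.
In Python, from station import env, effector, solver, viewer, workorder, search_frame, tip_of gives the robot as it stands. Calls block until the motion is done:
- env.reach(position, orientation): joint-space move of the TCP to a pose.
- env.movel(position, frame=None, rate=0.15): straight line of the TCP; frame=None keeps the orientation; rate is the mean speed in m/s.
- env.goto_joints(angles): joint-space move.
- effector.release() and effector.grasp(squeeze=None): open the fingers fully, or close them until they stop; squeeze is the grip in N (None keeps the last).
- env.pause(seconds).
- solver.inverse_kinematics(position, orientation): joint angles nearest the present ones, or None.
- env.sense(): the state.
- viewer.read_camera(name): name is "scene" or "side" or "wrist"; returns (picture, depth): 384x512x3 uint8, red, green, blue; 384x512 float32, m along the optical axis (not along the pixel's ray), 0 where there is no reading.
- viewer.camera_info(name): a dict with "intrinsics" (3x3 intrinsics, pixels), "eye" and "rotation" of the camera in the world; the wrist camera has in their place "T_tool_cam" (4x4, takes a point from camera to tool coordinates, whose origin is the TCP and whose axes are the flange's). Camera axes: x right, y up, looking along -z (the intrinsics and any distortion apply to the point x, -y, -z); pixel columns grow to the right and rows downward; lengths in m; the calibration is good to about 2 mm. A picture is of the moment at which its call begins: read the wrist's pose just before it. camera_info takes no time and is no camera call.
A pose or a line that the arm cannot do raises env.PlanningError and nothing moves.
- workorder.finish_job(): hands the job in; it is judged then, once.
Trained networks look in the newest picture that a camera, given by its name, has taken for a name from the list of things; names that differ only in an ending like _2 or _b are one class to them, and where a whole thing is asked for, a point or a joint stands for the part that bears it (a point fixed in the world has none). Each returns a list of dicts, best first, with "score" (0 to 1); they miss things now and then, are a little off and sometimes report something else, mostly with a low value. They report only what shows in the picture. A call takes as long as a camera call.
- search_frame(camera, name): "at" ([x, y, z] in m, in world coordinates, good to about 4 mm: the middle of the surface that is visible of it).
- tip_of(camera, name): "at" ([x, y, z] in m, in world coordinates, good to about 4 mm: a listed point, or the origin of a listed thing).
The state is a dict: "t": time; "joint_positions": joint angles; "joint_velocities": joint speeds; "tau": joint torques, N m; "ee_pos": TCP position; "tcp_rot": TCP orientation; "wrist_force": force on the tool from outside, world axes, zero at the start; "moment": the same for the moment, N m; "gripper_width": finger opening in m; "grasp_force": force on a finger pad.
Only numpy, scipy, OpenCV 4.12 (cv2) and the standard library are available. Lean on these libraries where they do the work, as an engineer would, in place of code of your own. Each camera call takes 0.05 s, during which the arm holds its last target. There are 200 camera calls.

TASK

Make the gel-tank supply console safe: swing its lever from ON (pointing down the slope) right across to OFF, where its end lies between the two plates of the steel fork. Then take the red-headed lockout pin out of its yellow stand and push it down through the holes of fork and lever until its collar sits flush on the fork's upper plate, and let go. Leave the tip box, flask and bottle standing where they are.

Things in the scene. Friction and masses are not known exactly. Their poses are not given: they have to be found in the camera images.
- console: beige supply console on the bench, fixed. Origin: under it at bench level; z up, x away from the robot. Its panel (280 mm up the slope, 320 mm wide) slopes 28 degrees from level, rising away from the robot; the panel surface is 95 mm above the origin, and between 22 mm high (front edge) and 154 mm (back edge)
- lever (a joint): angle of the console's lever: 0 = ON (pointing down the slope towards the robot, over a red field), 1.40 rad = OFF (pointing to -y of fork_seat's frame, its end inside the fork). Turns anticlockwise seen from above. An over-centre spring (0.35 N m at the ends) holds it at either end and snaps it home once past the middle (0.70)
- lever_hinge (a point): point on the lever's hinge axis at mid-thickness of its bar, 46 mm above the panel. Axes (the panel's): z = panel normal = hinge axis, leaning 28 degrees from vertical towards the robot; x up the slope, y level to the left. The bar is steel, 10 mm thick, 28 mm wide (36 mm at the hole), reaching 173 mm from the hinge
- lever_hole (a point): centre of the 22 mm hole through the lever's end, at mid-thickness, 150 mm from the hinge axis. At OFF it lies on the fork holes' axis, 16 mm under fork_seat. Its frame turns with the lever; z is the panel normal
- lever_post (a point): middle of the lever's red round grip post: 24 mm diameter, 50 mm tall, standing along the panel normal on the bar, 75 mm from the hinge axis; this point is 25 mm under the post's top and 25 mm above the bar's upper face. Its frame turns with the lever; z is the panel normal
- fork_seat (a point): centre of the mouth of the 18 mm hole in the upper face of the fork's upper plate, 62 mm above the panel. Axes as lever_hinge; z is the hole's axis, outwards. The steel fork has two 8 mm plates (62 x 50 mm) with a 16 mm gap for the lever, a block on the up-slope side, open down-slope; an equal hole in the lower plate, then 30 mm free down to the panel
- pin: headed lockout pin, 96 mm long. Origin: centre of the collar's underside; z along its axis to the head. Above it: red collar 34 mm diameter, 6 mm thick, then a red round grip 24 mm diameter, 40 mm tall. Below: steel shaft 14 mm diameter, 50 mm long, last 8 mm tapering to 8 mm. About 0.12 kg. Starts upright in the stand, collar on the stand's top
- stand: yellow block 70 x 70 mm, 60 mm high, fixed on the bench, with a 19 mm hole 54 mm deep in its middle holding the pin. Origin: centre of its underside; z up
- tip_box: blue pipette-tip box, 110 x 75 x 58 mm, a bystander. Origin: centre of its underside
- flask: clear conical flask, 90 mm diameter at the foot, 135 mm tall, a bystander. Origin: centre of its underside
- bottle: white bottle with a blue cap, 66 mm diameter, 150 mm tall, a bystander. Origin: centre of its underside

How it is judged:
On the way, in this order (a step that is already met when the one before it is completed fails the run):
1. the lever is swung fully to OFF (value of joint lever above 1.3 rad), for 0.2 s.
2. with the lever at OFF, the pin is through fork and lever with its collar on the fork's upper plate (value of joint lever above 1.3 rad and distance between pin and fork_seat below 0.006 m and z of pin in the frame of fork_seat below 0.003 m and angle between the z axis of pin and the z axis of fork_seat, either way round below 0.12 rad), for 0.2 s.
At the end, for the whole second after the job is handed in: The lever is at OFF (joint above 1.3 rad), the pin stands in the fork along the holes' axis (within 0.12 rad) with its collar's underside within 3 mm of the upper plate's face and within 6 mm of the hole's mouth centre, released and at rest (all of step 2 and linear speed of pin below 0.02 m/s); the robot touches nothing.
It fails at once if the tip box, flask or bottle is shifted by more than 30 mm or tipped (distance of any of tip_box, flask, bottle from where it was at the start of the episode above 0.03 m or angle between any of tip_box, flask, bottle's own z axis and vertical above 0.35 rad).
It also fails if it takes over 61 s, if anything falls off the work surface, if the arm or the gripper's body presses on something with over 40 N, if the wrist force passes 120 N, or if a joint passes its speed limit or range.

## Working session

There is one attempt and no reset: what is moved stays moved. The work goes in short steps, each a Python script; the robot and the scene stay as the last script left them, time stands still between calls to the robot, and variables do not carry over. Pictures are saved under pics/ and viewed, at most 10 in all, crops included, and the job is handed in when it is done.

```bash
ls; mkdir -p pics
python3 - <<'E'
from station import *
import cv2,numpy as np
ims=[]
for c in ["scene","side"]:
    p,d=viewer.read_camera(c); ims.append(p[:,:,::-1])
    for n in ["lever_hinge","lever_hole","lever_post","fork_seat","pin","stand","console","tip_box","flask","bottle"]:
        r=tip_of(c,n)
        print(c,n,[(np.round(q["at"],4).tolist(),round(q["score"],2)) for q in r[:2]])
    i=viewer.camera_info(c); print(np.round(i["eye"],3))
cv2.imwrite("pics/a.png",cv2.resize(np.vstack(ims),(800,600)) if 0 else np.vstack(ims)[:, :] if 0 else cv2.resize(np.hstack(ims),(800,300)))
cv2.imwrite("pics/s.png",ims[0]);cv2.imwrite("pics/d.png",ims[1])
s=env.sense();print(s["t"],s["ee_pos"],s["tcp_rot"],s["gripper_width"])
E
```

```text
pics
scene lever_hinge []
scene lever_hole [([0.452, 0.2054, 0.0717], 0.68)]
scene lever_post []
scene fork_seat [([0.5405, 0.0525, 0.1578], 0.95)]
scene pin [([0.7391, -0.2019, -0.0005], 0.72), ([0.5793, -0.2851, 0.0603], 0.69)]
scene stand []
scene console [([0.5729, 0.1222, -0.0025], 0.7)]
scene tip_box [([0.4166, -0.3078, 0.0008], 0.73)]
scene flask [([0.7374, -0.2001, -0.0034], 0.74)]
scene bottle [([0.4502, 0.5159, 0.0006], 0.62), ([0.4183, -0.3053, 0.0021], 0.41)]
[ 1.019 -0.573  0.973]
side lever_hinge [([0.5837, 0.1928, 0.1496], 0.61)]
side lever_hole [([0.4594, 0.2056, 0.069], 0.83), ([0.5687, 0.1243, 0.0013], 0.26)]
side lever_post []
side fork_seat [([0.537, 0.052, 0.1601], 0.76)]
side pin [([0.4471, 0.5167, -0.0039], 0.73), ([0.5806, -0.2832, 0.0624], 0.65)]
side stand [([0.5848, -0.2829, 0.0003], 0.89)]
side console [([0.5717, 0.1195, 0.0015], 0.58)]
side tip_box [([0.4186, -0.3035, 0.0003], 0.91)]
side flask [([0.7357, -0.2023, 0.0018], 0.91)]
side bottle [([0.4501, 0.5167, -0.0036], 0.59)]
[ 0.404 -0.749  0.85 ]
1.1 [0.24885463 0.60048852 0.21460208] [[-9.23810825e-01  3.82849263e-01  4.72804383e-05]
 [ 3.82849265e-01  9.23810824e-01  3.69050577e-05]
 [-2.95491065e-05  5.21945728e-05 -9.99999998e-01]] 0.09194670938845616
```

View pics/s.png

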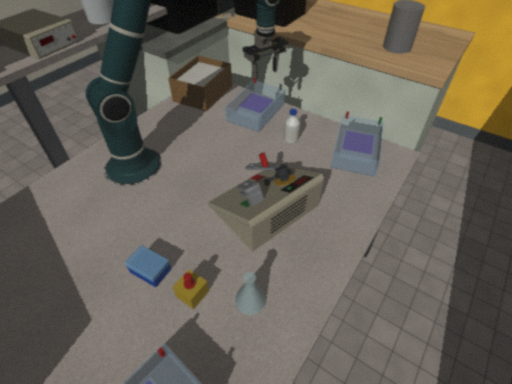

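View pics/d.png

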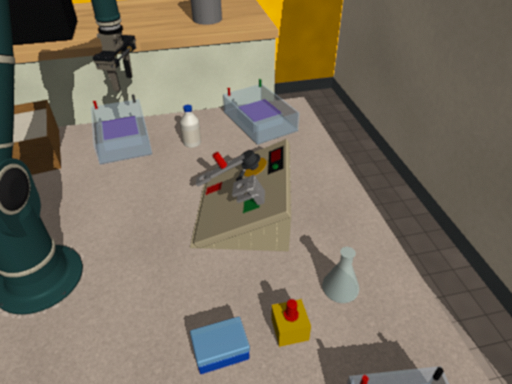

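The scene camera shows the console at about (265,205) with the lever at ON, and the stand and pin at (190,288). The tip box is at (148,265), the flask at (250,295) and the bottle at (292,125). The side view agrees, with the pin head at (292,308) and the fork at (248,185). Next I'll take close wrist views.

```bash
cat > h.py <<'E'
from station import *
import numpy as np, cv2
def panelR(psi,a=np.radians(28)):
    c,s=np.cos(psi),np.sin(psi)
    return np.array([[c,-s,0],[s,c,0],[0,0,1]])@np.array([[np.cos(a),0,-np.sin(a)],[0,1,0],[np.sin(a),0,np.cos(a)]])
def tool(R,th):  # tool z = -R z ; tool y at angle th in panel plane (from panel x)
    y=R@[np.cos(th),np.sin(th),0]; z=-R[:,2]
    return np.column_stack([np.cross(y,z),y,z])
def look(names,cam="wrist",save=None):
    p,d=viewer.read_camera(cam); o={}
    if save: cv2.imwrite(save,p[:,:,::-1])
    for n in names:
        r=tip_of(cam,n); o[n]=r
        print(n,[(np.round(q["at"],4).tolist(),round(q["score"],2)) for q in r[:2]])
    return p,d,o
def st():
    s=env.sense(); print("t %.2f"%s["t"],np.round(s["ee_pos"],4),"F",np.round(s["wrist_force"],1),"w %.4f"%s["gripper_width"],"q",np.round(s["joint_positions"],2)); return s
E
python3 - <<'E'
from h import *
print(np.round(viewer.camera_info("wrist")["T_tool_cam"],3)); print(viewer.camera_info("wrist")["intrinsics"])
R=panelR(-.096); H=np.array([.584,.193,.150])
c=H+R@[-.05,-.06,.20]
for k in range(-6,7):
    q=solver.inverse_kinematics(c,tool(R,k*np.pi/6)); print(k,None if q is None else np.round(q,2))
st()
E
```

```text
[[-0.     0.972  0.236  0.066]
 [ 1.     0.     0.     0.   ]
 [-0.     0.236 -0.972 -0.17 ]
 [ 0.     0.     0.     1.   ]]
[[284.62853817   0.         257.89221064]
 [  0.         284.62853817 192.04845352]
 [  0.           0.           1.        ]]
-6 [-0.74 -0.18  0.11  2.24  0.5   0.76  2.11]
-5 [-0.67 -0.17  0.05  2.24  0.48  0.75  2.65]
-4 [ 0.6  -0.23 -1.01  2.19  0.08  0.65 -2.68]
-3 [-0.72 -0.18  0.09  2.24  0.49  0.76 -2.6 ]
-2 [-0.82 -0.19  0.18  2.25  0.52  0.77 -2.1 ]
-1 [-0.89 -0.19  0.24  2.25  0.54  0.78 -1.59]
0 [-0.96 -0.2   0.3   2.25  0.56  0.79 -1.09]
1 [-0.98 -0.21  0.32  2.25  0.57  0.79 -0.57]
2 [-0.98 -0.21  0.32  2.25  0.57  0.79 -0.05]
3 [-0.96 -0.2   0.3   2.25  0.56  0.79  0.48]
4 [-0.9  -0.2   0.25  2.25  0.54  0.78  1.02]
5 [-0.81 -0.19  0.17  2.25  0.52  0.77  1.57]
6 [-0.74 -0.18  0.11  2.24  0.5   0.76  2.11]
t 1.10 [0.2489 0.6005 0.2146] F [0.2 0.2 0.1] w 0.0919 q [-1.22  0.47 -0.01  1.6   0.01  1.07 -0.06]
```

Run:
```python
from h import *
R=panelR(-.096); H=np.array([.584,.193,.150])
N=["lever_hinge","lever_hole","lever_post","fork_seat"]
for i,off in enumerate(([-.05,-.05,.16],[-.08,-.10,.13])):
    env.reach(H+R@off,tool(R,np.pi/2)); st()
    p,d,o=look(N,save="pics/w%d.png"%i)
    np.save("pics/d%d.npy"%i,d)
st()
```

```text
t 2.89 [0.4608 0.1557 0.268 ] F [-0.4 -0.1  0.8] w 0.0918 q [-0.92 -0.1   0.3   2.26  0.57  0.67  0.46]
lever_hinge []
lever_hole [([0.4572, 0.2024, 0.0719], 0.93)]
lever_post [([0.5078, 0.2024, 0.1373], 0.93)]
fork_seat [([0.5386, 0.055, 0.16], 0.57)]
t 3.51 [0.4429 0.1053 0.2267] F [ 0.7 -0.2  0.9] w 0.0921 q [-0.87 -0.12  0.34  2.39  0.64  0.55  0.46]
lever_hinge []
lever_hole [([0.4542, 0.2043, 0.0748], 0.76)]
lever_post [([0.5079, 0.204, 0.1359], 0.96), ([0.5846, -0.2889, 0.0024], 0.43)]
fork_seat [([0.5363, 0.0532, 0.1605], 0.86)]
t 3.76 [0.4441 0.1071 0.228 ] F [-0.1 -0.3  0.6] w 0.0920 q [-0.87 -0.12  0.34  2.39  0.64  0.55  0.46]
```

View pics/w0.png

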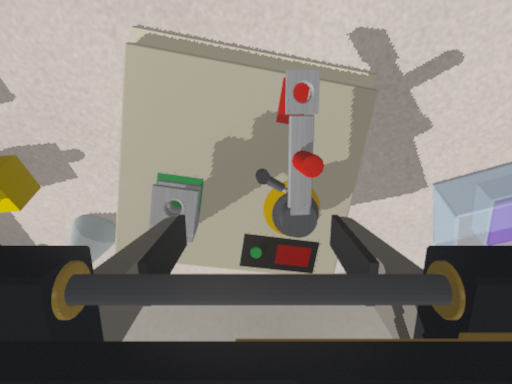

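The wrist view shows the lever hole at (302,93), the post at (307,163), the hinge at (295,212) and the fork hole at (175,207). The panel's front edge is tilted about 10° in the picture. So the yaw is near -15°, and at OFF the lever points exactly along -y. I'll fit the model to these readings.

```bash
cat >> h.py <<'E'
from scipy.optimize import least_squares
def lev(th,r,h): # lever-frame point (r along bar, h along normal) at lever angle th, in the hinge (panel) frame
    a=-np.pi/2-1.40+th
    return np.array([r*np.cos(a),r*np.sin(a),h])
E
python3 - <<'E'
from h import *
env.pause(.4)
p,d,o=look(["lever_hinge","lever_hole","lever_post","fork_seat"])
M=[(lev(0,0,0),[[.5837,.1928,.1496]]),
 (lev(0,.15,0),[[.4572,.2024,.0719],[.4542,.2043,.0748],[.452,.2054,.0717],[.4594,.2056,.069]]+[q["at"] for q in o["lever_hole"][:1]]),
 (lev(0,.075,.030),[[.5078,.2024,.1373],[.5079,.204,.1359]]+[q["at"] for q in o["lever_post"][:1]]),
 (np.array([0,-.15,.016]),[[.5405,.0525,.1578],[.537,.052,.1601],[.5386,.055,.16],[.5363,.0532,.1605]]+[q["at"] for q in o["fork_seat"][:1]])]
f=lambda x:np.concatenate([(x[:3]+panelR(x[3])@m-np.array(w)).ravel() for m,l in M for w in l])
r=least_squares(f,[.58,.19,.15,-.26],loss="soft_l1",f_scale=.004); x=r.x
print(np.round(x,4),np.degrees(x[3])); print(np.round(f(x).reshape(-1,3)*1000,1)); np.save("x.npy",x)
H,R=x[:3],panelR(x[3])
st()
# plan push: tool y radial (pointing along lever), TCP trails the post
for th in np.linspace(-.1,1.2,5):
  for s in (0,np.pi):
    t=th-.30; a=-np.pi/2-1.40+t
    q=solver.inverse_kinematics(H+R@lev(t,.075,.020),tool(R,a+s)); print(round(th,2),s,None if q is None else np.round(q,2))
E
```

```text
lever_hinge []
lever_hole [([0.4523, 0.2072, 0.0759], 0.69)]
lever_post [([0.5085, 0.2044, 0.136], 0.77), ([0.5678, 0.121, 0.0001], 0.27)]
fork_seat [([0.5373, 0.0547, 0.1594], 0.57)]
[ 0.5869  0.1942  0.1445 -0.2801] -16.047808560064574
[[ 3.2  1.4 -5.1]
 [-2.8  3.4  3.2]
 [ 0.2  1.5  0.3]
 [ 2.4  0.4  3.4]
 [-5.   0.2  6.1]
 [ 2.1 -1.4 -0.8]
 [-0.7  1.5 -1. ]
 [-0.8 -0.1  0.4]
 [-1.4 -0.5  0.3]
 [-2.3 -0.3  0.8]
 [ 1.2  0.2 -1.5]
 [-0.4 -2.8 -1.4]
 [ 1.9 -1.  -1.9]
 [ 0.9 -2.5 -0.8]]
t 4.41 [0.4434 0.1061 0.2272] F [ 0.6 -0.8  0.6] w 0.0920 q [-0.87 -0.12  0.34  2.39  0.64  0.55  0.46]
-0.1 0 [-1.02  0.35  0.36  2.17  0.68  0.44  1.35]
-0.1 3.141592653589793 [-0.95  0.35  0.28  2.17  0.73  0.46 -1.84]
0.22 0 [-0.98  0.32  0.35  2.21  0.74  0.43  1.64]
0.22 3.141592653589793 [-0.93  0.32  0.29  2.21  0.77  0.44 -1.53]
0.55 0 [-0.98  0.3   0.39  2.25  0.73  0.4   2.01]
0.55 3.141592653589793 [-0.89  0.29  0.29  2.24  0.79  0.42 -1.18]
0.88 0 [-0.92  0.28  0.38  2.26  0.74  0.39  2.38]
0.88 3.141592653589793 [-0.85  0.27  0.3   2.25  0.78  0.41 -0.8 ]
1.2 0 [-0.89  0.26  0.4   2.25  0.69  0.38  2.81]
1.2 3.141592653589793 [-0.8   0.26  0.3   2.24  0.74  0.4  -0.38]
```

Run:
```python
from h import *
x=np.load("x.npy");H,R=x[:3],panelR(x[3])
effector.grasp(10)
P=lambda t,h:(H+R@lev(t,.075,h),tool(R,-np.pi/2-1.40+t+np.pi))
env.reach(*P(-.45,.12)); st()
env.movel(*P(-.45,.020),rate=.15); st()
for t in np.append(np.arange(-.3,1.0,.16),1.03):
    env.movel(*P(t,.020),rate=.08)
    s=env.sense(); print(round(t,2),np.round(R.T@s["wrist_force"],1))
st()
env.movel(*P(.9,.022),rate=.1)
env.movel(*P(.9,.14),rate=.2); env.pause(.2); st()
look(["lever_hole","lever_post","fork_seat","lever_hinge"],save="pics/w2.png")
look(["lever_hole","lever_post"],cam="side");st()
```

```text
t 7.72 [0.4773 0.2471 0.2166] F [-0.8  0.5 -0.4] w 0.0001 q [-0.91  0.15  0.12  2.14  0.65  0.71 -1.83]
t 8.54 [0.5225 0.2347 0.1287] F [-0.2 -0.   0.7] w 0.0008 q [-0.87  0.35  0.19  2.15  0.78  0.49 -1.93]
-0.3 [ 0.2  0.  -0.6]
-0.14 [0.  6.4 3.2]
0.02 [0.2 4.8 3.2]
0.18 [-0.5  2.   1.4]
0.34 [-0.5  1.2 -0. ]
0.5 [0.1 0.  0.1]
0.66 [-0.3  0.3 -0.6]
0.82 [-0.5 -0.5  0.6]
0.98 [-0.2  0.1  0.4]
1.03 [-0.   0.4 -0.7]
t 11.56 [0.5352 0.1367 0.1492] F [ 0.4  0.3 -0.7] w 0.0005 q [-0.49  0.25 -0.02  2.22  0.86  0.46 -0.34]
t 12.78 [0.4749 0.1573 0.2499] F [-0.4 -0.2 -0.3] w 0.0004 q [-0.54  0.02 -0.1   2.2   0.61  0.71 -0.28]
lever_hole []
lever_post [([0.5509, 0.124, 0.17], 0.72)]
fork_seat [([0.5828, -0.2889, 0.0037], 0.63), ([0.5377, 0.0555, 0.1604], 0.59)]
lever_hinge []
lever_hole [([0.5477, 0.0486, 0.1404], 0.81)]
lever_post [([0.5559, 0.1264, 0.1728], 0.68), ([0.4206, -0.3046, -0.0004], 0.35)]
t 13.18 [0.475  0.1579 0.2511] F [ 0.3 -0.6  0.3] w 0.0005 q [-0.54  0.01 -0.1   2.2   0.61  0.71 -0.28]
```

View pics/w2.png

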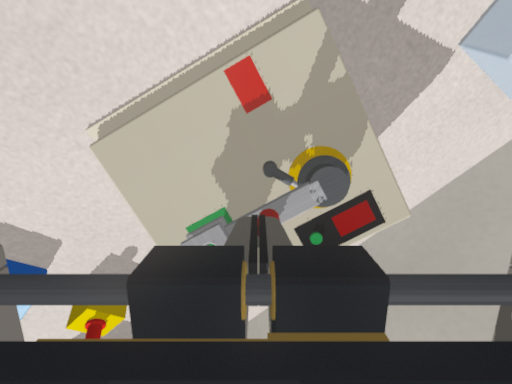

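The lever is at OFF: the bar runs from (330,180) into the fork near (210,240), and the red ON field is uncovered. Next I'll take close rectified views of the fork hole and the pin head.

```bash
cat >> h.py <<'E'
def project(X,s,cam="wrist"):
    i=viewer.camera_info(cam); T=np.array(i["T_tool_cam"]);K=np.array(i["intrinsics"])
    A=np.array(s["tcp_rot"]); p=(X-np.array(s["ee_pos"]))@A; c=(p-T[:3,3])@T[:3,:3]
    c=c*[1,-1,-1]; u=c@K.T; return u[...,:2]/u[...,2:]
def rect(p,s,O,Ax,half=.04,n=320):  # ortho picture of plane at O; columns along Ax x, rows along Ax y
    g=np.linspace(-half,half,n); U,V=np.meshgrid(g,g)
    uv=project(O+U[...,None]*Ax[:,0]+V[...,None]*Ax[:,1],s).astype(np.float32)
    return cv2.remap(p,uv[...,0],uv[...,1],cv2.INTER_LINEAR)
E
python3 - <<'E'
from h import *
x=np.load("x.npy");H,R=x[:3],panelR(x[3]); S=H+R@[0,-.15,.016]; print("seat",np.round(S,4),x)
effector.release()
ims=[]
A=tool(R,np.pi/2)
for k,off in enumerate(([.03,0,.08],[.03,.03,.10])):
    env.reach(S-A@off,A); env.pause(.3); s=st()
    p,d,o=look(["fork_seat"],save="pics/f%d.png"%k); ims.append(rect(p,s,S,R))
D=tool(np.eye(3),np.pi/2)
Pn=np.array([.582,-.285,.106])
for k,off in enumerate(([.03,0,.09],[.02,.03,.12])):
    env.reach(Pn-D@off,D); env.pause(.3); s=st()
    p,d,o=look(["pin","stand"],save="pics/p%d.png"%k); ims.append(rect(p,s,Pn,np.eye(3)))
st()
m=np.vstack([np.hstack(ims[:2]),np.hstack(ims[2:])])
cv2.imwrite("pics/rect.png",cv2.resize(m,(600,600))[:,:,::-1]); np.save("pics/rect.npy",m)
E
```

```text
seat [0.5382 0.0522 0.1586] [ 0.58690356  0.19424576  0.14448207 -0.2800871 ]
t 15.67 [0.5275 0.0559 0.2434] F [ 0.8 -0.2 -0.7] w 0.0916 q [-0.38  0.03  0.04  2.2   0.53  0.56  0.55]
fork_seat [([0.5379, 0.0551, 0.1624], 0.95)]
t 16.33 [0.5103 0.0296 0.2605] F [-0.4  0.  -0.5] w 0.0918 q [-0.35 -0.04  0.06  2.23  0.48  0.58  0.65]
fork_seat [([0.5378, 0.0555, 0.1612], 0.62)]
t 18.10 [ 0.6122 -0.2842  0.1964] F [ 0.  -0.7  0.7] w 0.0921 q [ 0.05  0.55  0.48  1.58 -0.28  1.08  2.18]
pin [([0.5796, -0.2841, 0.0615], 0.57)]
stand [([0.5824, -0.2875, -0.0001], 0.86)]
t 18.84 [ 0.6021 -0.3138  0.2251] F [ 0.3 -0.9  0. ] w 0.0920 q [ 0.09  0.54  0.5   1.54 -0.27  1.14  2.22]
pin [([0.5794, -0.2867, 0.0637], 0.66)]
stand [([0.5834, -0.289, 0.0028], 0.63)]
t 18.99 [ 0.6021 -0.3144  0.2256] F [ 0.8 -0.9  0.7] w 0.0922 q [ 0.09  0.54  0.5   1.54 -0.27  1.14  2.22]
```

View pics/rect.png

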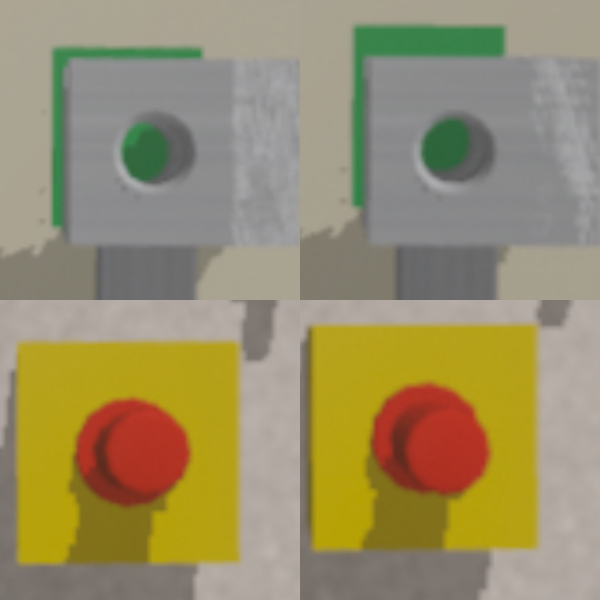

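The hole centre is about 1.4 mm in +x and 0.5 mm in +y from the fitted seat in the panel frame, seen at (156,152) and (455,153). The pin head is at (147,447), about 0.6 mm from my guess, and its surroundings are clear. Grasping the pin now.

Run:
```python
from h import *
x=np.load("x.npy");H,R=x[:3],panelR(x[3]); S=H+R@[.0014,-.1495,.016]; n=R[:,2]
q0=env.sense()["joint_positions"]
for th in (0,np.pi):
    print(th,[np.round(solver.inverse_kinematics(*a),2) for a in ((np.array([.5814,-.2856,.071]),tool(np.eye(3),th)),(S+n*.1,tool(R,th)),(S+n*.011,tool(R,th)))])
th=0
G=tool(np.eye(3),th); P=np.array([.5814,-.2856,.071])
env.reach(P+[0,0,.10],G); env.movel(P,rate=.12); st()
effector.grasp(40); env.pause(.2); st()
env.movel(P+[0,0,.10],rate=.12); env.pause(.2); st()
p,d=viewer.read_camera("side"); cv2.imwrite("pics/g.png",cv2.resize(p[200:384,180:400,::-1],None,fx=2.5,fy=2.5))
```

```text
0 [array([-0.12,  0.74,  0.75,  1.74, -0.63,  0.91,  0.91]), array([-0.29, -0.02, -0.1 ,  2.25,  0.55,  0.59, -1.08]), array([-1.08,  0.2 ,  0.84,  2.3 ,  0.35,  0.3 , -0.87])]
3.141592653589793 [array([ 1.11,  0.98, -1.12,  1.66,  0.95,  1.15,  2.87]), array([-0.54, -0.04,  0.15,  2.26,  0.56,  0.6 ,  2.05]), array([-0.61,  0.17,  0.3 ,  2.28,  0.65,  0.36,  1.97])]
t 21.23 [ 0.5819 -0.2861  0.0718] F [ 0.7 -0.5  0.3] w 0.0921 q [-0.11  0.74  0.74  1.74 -0.62  0.91  0.9 ]
t 22.48 [ 0.5815 -0.2856  0.071 ] F [ 0.3 -0.6 -0.5] w 0.0233 q [-0.11  0.74  0.74  1.74 -0.62  0.91  0.9 ]
t 23.66 [ 0.581  -0.2855  0.1702] F [-0.4  0.1 -1.5] w 0.0232 q [-0.17  0.62  0.83  1.69 -0.52  1.06  0.83]
```

View pics/g.png

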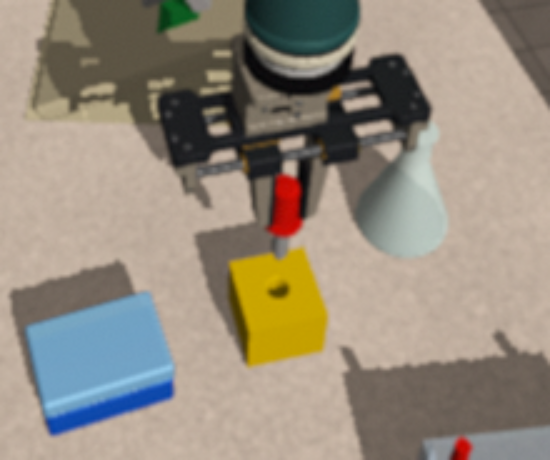

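The pin is held straight, with its head at (287,200), clear of the stand. Next I'll move over the fork and insert it under force watch.

```bash
cat > ins.py <<'E'
from h import *
x=np.load("x.npy");H,R=x[:3],panelR(x[3]); S=H+R@[.0014,-.1495,.016]; n=R[:,2]; T=tool(R,0)
def down(off,h0,h1,step=.004,fmax=9):
    for h in np.arange(h0-step,h1-1e-6,-step):
        env.movel(S+R@[off[0],off[1],0]+n*(.011+h),T,rate=.04)
        s=env.sense(); f=R.T@s["wrist_force"]; a=R.T@(np.array(s["ee_pos"])-S)*1000
        print("h %.3f"%h,"F",np.round(f,1),"tcp-S mm",np.round(a,1))
        if f[2]>fmax: return h
    return h1
E
python3 - <<'E'
from ins import *
m=env.sense()["ee_pos"]
env.movel(np.array(m)+[0,0,.12],rate=.25)
env.reach(S+n*.15,T); env.movel(S+n*(.011+.060),T,rate=.1); env.pause(.2); s=st()
p,d=viewer.read_camera("side"); cv2.imwrite("pics/i.png",cv2.resize(p[120:260,180:320,::-1],None,fx=4,fy=4))
h=down((0,0),.060,.036); st()
E
```

```text
t 27.07 [0.5077 0.0618 0.2226] F [ 0.1 -0.6 -1.3] w 0.0232 q [-0.52  0.03  0.15  2.27  0.6   0.52 -1.12]
h 0.056 F [ 0.3 -0.2 -0.7] tcp-S mm [-0.1 -0.1 66.8]
h 0.052 F [ 0.2  0.7 -1.1] tcp-S mm [-0.2 -0.2 62.7]
h 0.048 F [-0.2  0.  -0.9] tcp-S mm [-0.2 -0.1 58.7]
h 0.044 F [ 0.3 -0.1 -0.9] tcp-S mm [-0.2 -0.1 54.8]
h 0.040 F [ 0.2 -0.  -0.8] tcp-S mm [-0.1 -0.2 50.8]
h 0.036 F [-0.  -0.1 -0.7] tcp-S mm [-0.2 -0.1 46.8]
t 28.62 [0.5183 0.0583 0.2005] F [ 0.3 -0.2 -0.7] w 0.0232 q [-0.51  0.08  0.17  2.27  0.63  0.46 -1.15]
```

View pics/i.png

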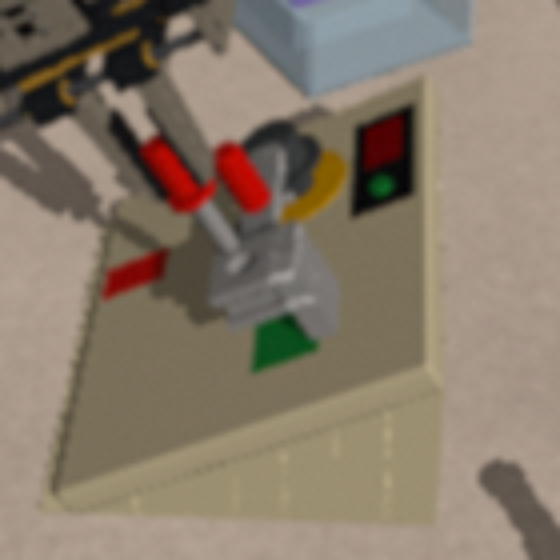

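The view taken before descending shows the pin tip at about (240,255), right over the fork hole. The first 14 mm went in without contact, so I'll continue.

Run:
```python
from ins import *
h=down((0,0),.036,.004)
if h<.0041: h=down((0,0),.004,-.006,step=.001,fmax=6)
env.pause(.2); st()
```

```text
h 0.032 F [ 0.1  0.  -0.5] tcp-S mm [-0.2 -0.1 42.8]
h 0.028 F [-0.3  0.1 -0.7] tcp-S mm [-0.1 -0.1 38.8]
h 0.024 F [-0.8 -0.6 -0.3] tcp-S mm [-0.2 -0.1 34.8]
h 0.020 F [-0.2  0.2  0. ] tcp-S mm [-0.2 -0.1 30.8]
h 0.016 F [-0.7  0.3 -0.3] tcp-S mm [-0.1 -0.1 26.8]
h 0.012 F [-0.2 -0.4 -0.9] tcp-S mm [-0.2 -0.1 22.8]
h 0.008 F [-1.4 -0.6 -1. ] tcp-S mm [-0.1 -0.1 18.8]
h 0.004 F [-0.1  0.2 -1.3] tcp-S mm [-0.2 -0.1 14.8]
h 0.003 F [-0.8  0.1 -0.5] tcp-S mm [ 0. -0. 14.]
h 0.002 F [-0.7 -0.6 -0.7] tcp-S mm [ 0. -0. 13.]
h 0.001 F [ 0.3  0.6 -1.3] tcp-S mm [-0.1 -0.  11.9]
h 0.000 F [-0.6 -0.3 -1.1] tcp-S mm [-0.1 -0.  10.9]
h -0.001 F [-1.2 -1.4  8. ] tcp-S mm [ 0.1 -0.  10.5]
t 32.07 [0.5349 0.0537 0.1686] F [-4.7 -0.9  6.5] w 0.0233 q [-0.51  0.17  0.19  2.27  0.7   0.37 -1.21]
```

Run:
```python
from ins import *
effector.release(); env.pause(.2); st()
env.movel(S+n*.16,T,rate=.15); env.pause(.3); s=st()
look(["pin","lever_hole","fork_seat"],cam="side")
print("expect seat",np.round(S,4))
p,d=viewer.read_camera("side"); a=cv2.resize(p[120:260,180:320,::-1],(400,400))
p,d=viewer.read_camera("scene"); b=cv2.resize(p[140:260,200:320,::-1],(400,400))
cv2.imwrite("pics/end.png",np.hstack([a,b]))
```

```text
t 33.36 [0.535  0.0536 0.1681] F [-0.   0.6  0.3] w 0.0920 q [-0.51  0.17  0.2   2.27  0.7   0.37 -1.21]
t 34.81 [0.4673 0.0729 0.3   ] F [ 0.3 -0.4  0.2] w 0.0919 q [-0.56 -0.15  0.1   2.23  0.5   0.75 -1.05]
pin [([0.5428, 0.0525, 0.1601], 0.65), ([0.5706, 0.1208, 0.0012], 0.25)]
lever_hole [([0.5475, 0.0485, 0.1392], 0.75), ([0.5586, 0.1236, 0.1725], 0.71)]
fork_seat [([0.5367, 0.0528, 0.1632], 0.69)]
expect seat [0.5395 0.0523 0.1593]
```

View pics/end.png

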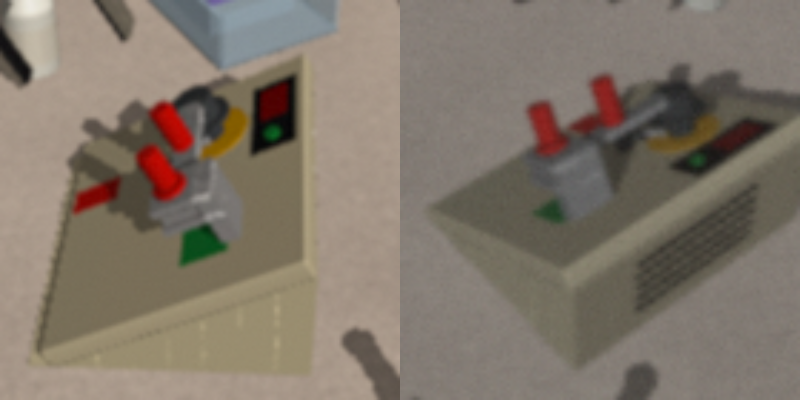

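Both views show the collar flat on the fork plate, at (168,190) on the left and (548,150) on the right. The pin is parallel to the lever post, the lever is at OFF and the gripper is clear.

```bash
python3 -c "
from station import *
print(workorder.finish_job())"
```

```text
the job is handed in; nothing more can be done
None
```

The job is handed in at about 35 s of the 61 s allowed: the lever is at OFF, the pin is seated through fork and lever with its collar on the upper plate, the gripper is released and clear, and the tip box, flask and bottle were not touched; no verdict was returned.

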